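# Feel along the sealing rib of the leak-test nest

### The job

Check the steel sealing rib of the leak-test nest by touch: with the closed fingertips pointing down, stroke along the top of the whole horseshoe-shaped rib, from its end beside the green marker round to its end beside the red marker. Keep a light touch all the way, so that the sprung rib gives by a few millimetres but is never pushed down to its stop, then lift off so that it springs back. Do not pick anything up, and leave the tape roll inside the horseshoe and the things around the nest standing where they are.

Things in the scene. Friction and masses are not known exactly. Their poses are not given: they have to be found in the camera images.
- nest: Leak-test nest fixed to the bench: round grey plate (210 mm across, 12 mm thick), dark horseshoe housing 40 mm high, in it a sprung blue carrier topped by the steel rib, the highest part. Origin: plate centre at bench height, z up. The rib (12 mm round bar, top at 62 mm) is an arc of radius 75 mm about the origin, from -100 to +100 degrees from the nest's x towards its y; the gap and a brass air port face -x.
- rib (a joint): How far the rib is pressed down (m): 0 when up, 0.015 at its stop. The whole rib goes straight down in one piece and keeps level wherever it is touched. Spring: about 1 N before it gives, then 0.45 N per mm more; it returns by itself.
- rib_0 (a point): Point on the top line of the rib at -100 degrees round the arc (angle from the nest's x towards its y), at the nest's x = -13.0, y = -73.9 mm; 62 mm above the bench while nothing presses, going down with the rib. This is one END of the rib.
- rib_1 (a point): Point on the top line of the rib at -75 degrees round the arc (angle from the nest's x towards its y), at the nest's x = 19.4, y = -72.4 mm; 62 mm above the bench while nothing presses, going down with the rib.
- rib_2 (a point): Point on the top line of the rib at -50 degrees round the arc (angle from the nest's x towards its y), at the nest's x = 48.2, y = -57.5 mm; 62 mm above the bench while nothing presses, going down with the rib.
- rib_3 (a point): Point on the top line of the rib at -25 degrees round the arc (angle from the nest's x towards its y), at the nest's x = 68.0, y = -31.7 mm; 62 mm above the bench while nothing presses, going down with the rib.
- rib_4 (a point): Point on the top line of the rib at 0 degrees round the arc (angle from the nest's x towards its y), at the nest's x = 75.0, y = 0.0 mm; 62 mm above the bench while nothing presses, going down with the rib.
- rib_5 (a point): Point on the top line of the rib at 25 degrees round the arc (angle from the nest's x towards its y), at the nest's x = 68.0, y = 31.7 mm; 62 mm above the bench while nothing presses, going down with the rib.
- rib_6 (a point): Point on the top line of the rib at 50 degrees round the arc (angle from the nest's x towards its y), at the nest's x = 48.2, y = 57.5 mm; 62 mm above the bench while nothing presses, going down with the rib.
- rib_7 (a point): Point on the top line of the rib at 75 degrees round the arc (angle from the nest's x towards its y), at the nest's x = 19.4, y = 72.4 mm; 62 mm above the bench while nothing presses, going down with the rib.
- rib_8 (a point): Point on the top line of the rib at 100 degrees round the arc (angle from the nest's x towards its y), at the nest's x = -13.0, y = 73.9 mm; 62 mm above the bench while nothing presses, going down with the rib. This is one END of the rib.
- green_marker: Green plastic button (24 mm diameter, 12 mm high), fixed on the nest's plate in the gap of the horseshoe, 75 mm from the nest's centre and 30 mm beyond one end of the rib: the stroke begins at that end. Which end it is changes. Origin: centre of its underside, 12 mm above the bench.
- red_marker: Red plastic button, same size, 30 mm beyond the other end of the rib: the stroke finishes at that end. Origin: centre of its underside.
- tape_roll: Roll of black tape (62 mm diameter, 19 mm high) left lying loose in the middle of the nest, its top 33 mm above the bench, below the rib's top. Leave it. Origin: centre of its underside.
- piston_up: Piston standing on its disc, thin metal rod up (48 mm diameter, 145 mm high), to the right of the nest. Bystander. Origin: centre of its underside.
- oil_bottle: Small white oil bottle with a red spout (41 mm diameter, 134 mm high), to the left of the nest. Bystander. Origin: centre of its underside.

How it is judged:
On the way, in this order (a step that is already met when the one before it is completed fails the run):
1. the fingertips rest lightly on the rib's end beside the green marker, the rib giving by over 1 mm (value of joint rib above 0.001 m and contact force between the fingers and nest above 0.3 N and ((horizontal distance between green_marker and rib_0 below 0.06 m and horizontal distance between the grasp point and rib_0 below 0.016 m) or (horizontal distance between green_marker and rib_8 below 0.06 m and horizontal distance between the grasp point and rib_8 below 0.016 m))), for 0.05 s.
2. still pressing it lightly, they reach 12 percent of the way along the rib (value of joint rib above 0.001 m and contact force between the fingers and nest above 0.3 N and ((horizontal distance between green_marker and rib_0 below 0.06 m and horizontal distance between the grasp point and rib_1 below 0.016 m) or (horizontal distance between green_marker and rib_8 below 0.06 m and horizontal distance between the grasp point and rib_7 below 0.016 m))), for 0.05 s.
3. still pressing it lightly, they reach 25 percent of the way along the rib (value of joint rib above 0.001 m and contact force between the fingers and nest above 0.3 N and ((horizontal distance between green_marker and rib_0 below 0.06 m and horizontal distance between the grasp point and rib_2 below 0.016 m) or (horizontal distance between green_marker and rib_8 below 0.06 m and horizontal distance between the grasp point and rib_6 below 0.016 m))), for 0.05 s.
4. still pressing it lightly, they reach 38 percent of the way along the rib (value of joint rib above 0.001 m and contact force between the fingers and nest above 0.3 N and ((horizontal distance between green_marker and rib_0 below 0.06 m and horizontal distance between the grasp point and rib_3 below 0.016 m) or (horizontal distance between green_marker and rib_8 below 0.06 m and horizontal distance between the grasp point and rib_5 below 0.016 m))), for 0.05 s.
5. still pressing it lightly, they reach 50 percent of the way along the rib (value of joint rib above 0.001 m and contact force between the fingers and nest above 0.3 N and ((horizontal distance between green_marker and rib_0 below 0.06 m and horizontal distance between the grasp point and rib_4 below 0.016 m) or (horizontal distance between green_marker and rib_8 below 0.06 m and horizontal distance between the grasp point and rib_4 below 0.016 m))), for 0.05 s.
6. still pressing it lightly, they reach 62 percent of the way along the rib (value of joint rib above 0.001 m and contact force between the fingers and nest above 0.3 N and ((horizontal distance between green_marker and rib_0 below 0.06 m and horizontal distance between the grasp point and rib_5 below 0.016 m) or (horizontal distance between green_marker and rib_8 below 0.06 m and horizontal distance between the grasp point and rib_3 below 0.016 m))), for 0.05 s.
7. still pressing it lightly, they reach 75 percent of the way along the rib (value of joint rib above 0.001 m and contact force between the fingers and nest above 0.3 N and ((horizontal distance between green_marker and rib_0 below 0.06 m and horizontal distance between the grasp point and rib_6 below 0.016 m) or (horizontal distance between green_marker and rib_8 below 0.06 m and horizontal distance between the grasp point and rib_2 below 0.016 m))), for 0.05 s.
8. still pressing it lightly, they reach 88 percent of the way along the rib (value of joint rib above 0.001 m and contact force between the fingers and nest above 0.3 N and ((horizontal distance between green_marker and rib_0 below 0.06 m and horizontal distance between the grasp point and rib_7 below 0.016 m) or (horizontal distance between green_marker and rib_8 below 0.06 m and horizontal distance between the grasp point and rib_1 below 0.016 m))), for 0.05 s.
9. still pressing it lightly, they reach the rib's end beside the red marker (value of joint rib above 0.001 m and contact force between the fingers and nest above 0.3 N and ((horizontal distance between green_marker and rib_0 below 0.06 m and horizontal distance between the grasp point and rib_8 below 0.016 m) or (horizontal distance between green_marker and rib_8 below 0.06 m and horizontal distance between the grasp point and rib_0 below 0.016 m))), for 0.05 s.
At the end, for the whole second after the job is handed in: The whole rib has been stroked from the green end to the red end with light contact; it has sprung back to within 1 mm of its top; the tape roll is within 10 mm, and the other loose things within 15 mm, of where they stood (value of joint rib below 0.001 m and distance of each of piston_up, oil_bottle from where it was at the start of the episode below 0.015 m and distance of tape_roll from where it was at the start of the episode below 0.01 m); the robot touches nothing.
It fails at once if the rib is pushed down hard, to within 1.5 mm of its stop (value of joint rib above 0.0135 m).
It fails at once if the tape roll is moved more than 10 mm or lifted (distance of tape_roll from where it was at the start of the episode above 0.01 m).
It fails at once if the piston is moved more than 15 mm, knocked over or lifted (distance of piston_up from where it was at the start of the episode above 0.015 m or angle between piston_up's own z axis and vertical above 0.5 rad).
It fails at once if the oil bottle is moved more than 15 mm, knocked over or lifted (distance of oil_bottle from where it was at the start of the episode above 0.015 m or angle between oil_bottle's own z axis and vertical above 0.5 rad).
It also fails if it takes over 51 s, if anything falls off the work surface, if the arm or the gripper's body presses on something with over 40 N, if the wrist force passes 120 N, or if a joint passes its speed limit or range.

### The arm

A 6-joint arm with a two-finger parallel gripper is mounted at the origin on a cart in front of the work surface, level with it; the furniture and walls round the work are solid. World frame = base frame: x ahead of the robot, y to its left, z up, the work surface at z = 0. Lengths are in m, angles in rad, forces in N, time in s.
With the tool pointing down it reaches from about 0.3 to 0.775 m from the base axis. Payload 14.6 kg.
Tool frame: the origin (TCP) lies at the very end of the fingers, on their centre line; the grasp point (between the pads) lies 19 mm behind it; z points along the fingers, y is the line along which they close (so a half turn about z gives the same grasp; the last joint's range is limited). The gripper opens to 94 mm and grips with 3 to 60 N. Pads are 16 mm wide; open, the fingers measure 119 mm over their backs; the gripper's body (75 mm by 177 mm) begins 78 mm behind the grasp point.
Start: joints at [-1.231, 0.3, 1.521, -0, 1.321, -0.067], TCP at [0.218, -0.505, 0.205] pointing down, gripper open.
Joint ranges: [-3.03, 3.03], [-0.79, 2.21], [0.23, 2.52], [-1.04, 4.18], [0, 3.07], [-2.55, 2.55]. Speed limits (rad/s): [2.22, 2.22, 2.57, 3.14, 3.14, 3.14].

### API

Orientations are given as [roll, pitch, yaw] about the fixed x, y, z axes, in that order (R = Rz(yaw) Ry(pitch) Rx(roll)).
In Python, from station import ctrl gives the robot as it stands.
- The arm moves only by the shell command python3 -m pendant 'ROWS' [OPENING] [FORCE]. ROWS is JSON, a list of rows, each a list of 2 entries, a list of its own where there are three numbers: the shift along the world's x, y, z in cm, then the turn about the world's z in rad. A call has 1 to 20 rows; each row shifts and turns the commanded pose from where the row before left it; what a row does not reach is not made up. A row lasts 1/12 s, in which the tool goes at most 41.7 mm and 7.16 degrees, less where a joint would pass 70% of its speed; a pose out of reach is approached as far as the arm can. A call is refused whole if a number of a shift passes 4.17 or a number of a turn 0.125, either way. A call with a gripper value outside its range is refused whole. OPENING is the opening, from 0 (shut) to 1 (fully open), set as the call begins (- or left out, the last holds). The fingers move at their own pace and stop on an object; FORCE is the grip in N (left out, the last holds). Time passes only in rows, so rows that do not move let the fingers close. It gives the time, the measured TCP pose, the force, the opening and the grip force at its end, in the units of the state.
- ctrl.get_obs(): the state, without advancing time (a new reading comes with each control period).
- ctrl.camera(name): name is "scene" or "side" or "wrist"; returns a dict with "color" (400x640x3 uint8, red, green, blue), "intrinsics" (3x3 intrinsics, pixels), "camera_from_world" (4x4, takes a point from world to camera coordinates). Camera axes: x right, y down, z forward; pixel columns grow to the right and rows downward; lengths in m; the calibration is good to about 2 mm. A picture is of the moment at which its call begins. There is no depth.
- ctrl.hand_in(): hands the job in; it is judged then, once.
The state is a dict: "time_s": time; "qpos": joint angles; "joint_vel": joint speeds; "tau": joint torques, N m; "ee_pos": TCP position; "eef_rot": TCP orientation; "force": force on the tool from outside, world axes, zero at the start; "moment": the same for the moment, N m; "grip_width": finger opening in m; "grip_force": force on a finger pad.
Only numpy, scipy, OpenCV 4.12 (cv2) and the standard library are available. Lean on these libraries where they do the work, as an engineer would, in place of code of your own. Each camera call takes 0.05 s, during which the arm holds its last target. There are 200 camera calls.

## Working session

There is one attempt and no reset: what is moved stays moved. The work goes in short steps, Python scripts to look and compute and a shell command to move; the robot and the scene stay as the last step left them, time stands still between calls to the robot, and variables do not carry over. Pictures are saved under pics/ and viewed, at most 10 in all, crops included, and the job is handed in when it is done.

```bash
mkdir -p pics; python3 - <<'E'
from station import ctrl
import cv2,json,numpy as np
for n in ("scene","side"):
    c=ctrl.camera(n); cv2.imwrite(f"pics/{n}0.png",c["color"][:,:,::-1])
    np.savez(f"{n}0.npz",K=c["intrinsics"],T=c["camera_from_world"])
o=ctrl.get_obs(); print(o["time_s"],o["ee_pos"],o["eef_rot"],o["force"])
E
```

```text
0.1 [ 0.2175321  -0.50490628  0.20496418] [-3.14060279e+00 -5.49695803e-05  4.06828668e-01] [0.27784869 0.52580261 0.82375521]
```

View pics/scene0.png

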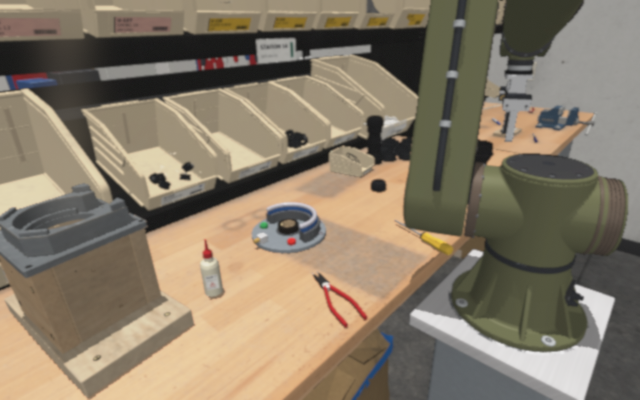

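View pics/side0.png

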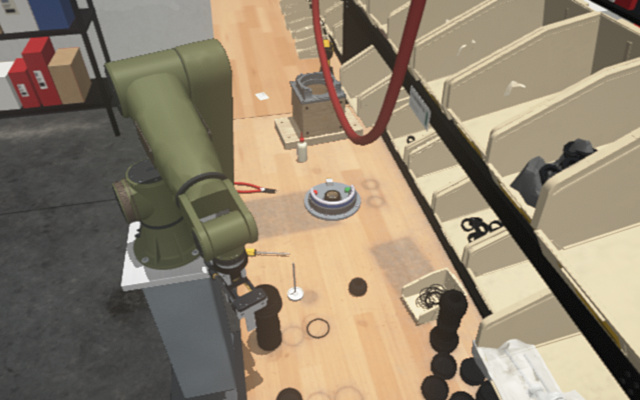

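The nest sits at about (290,228) in the scene view and (332,198) in the side view. The bottle is at (210,270) in the scene view, and the piston is at (295,290) in the side view. I'll enlarge the nest in both.

```bash
python3 - <<'E'
import cv2,numpy as np
a=cv2.imread("pics/scene0.png")[190:265,240:340]; b=cv2.imread("pics/side0.png")[165:240,285:385]
f=lambda i:cv2.resize(i,None,fx=8,fy=8,interpolation=cv2.INTER_CUBIC)
cv2.imwrite("pics/a.png",f(a)); cv2.imwrite("pics/b.png",f(b))
E
```

```text
(no output)
```

View pics/a.png

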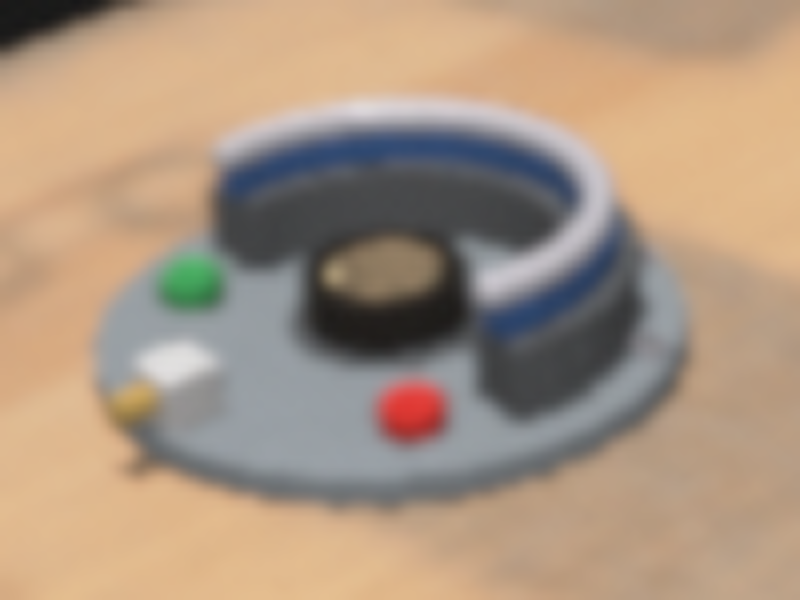

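View pics/b.png

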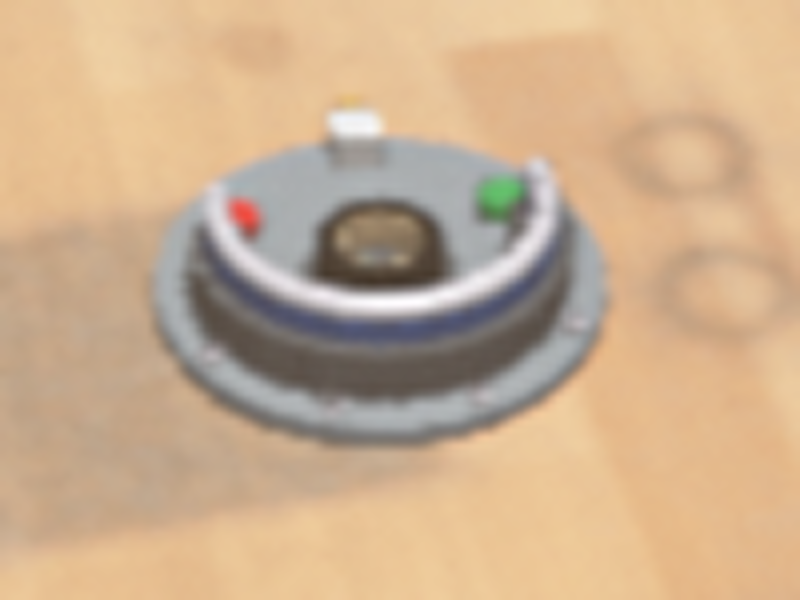

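Green is on the left seen from the gap, so it's at the +y end (rib_8). Next I'll fit the nest pose and locate the bystanders.

```bash
cat > fit.py <<'E'
import numpy as np
from scipy.optimize import least_squares
C={n:np.load(n+"0.npz") for n in("scene","side")}
def proj(n,P):
    T=C[n]["T"];p=C[n]["K"]@(T[:3,:3]@P+T[:3,3]);return p[:2]/p[2]
r=np.deg2rad; A=lambda a,z,R=.075:np.array([R*np.cos(r(a)),R*np.sin(r(a)),z])
off={"scene":(240,190),"side":(285,165)}
M=[("scene",(192,282),A(122.9,.019)),("scene",(412,411),A(-122.9,.019)),("scene",(225,148),A(100,.060)),("scene",(486,285),A(-100,.060)),
("side",(500,197),A(122.9,.019)),("side",(245,217),A(-122.9,.019)),("side",(540,165),A(100,.060)),("side",(213,192),A(-100,.060))]
def tw(p,q):
    c,s=np.cos(p[2]),np.sin(p[2]);return np.array([c*q[0]-s*q[1]+p[0],s*q[0]+c*q[1]+p[1],q[2]])
px=lambda n,c:np.array(off[n])+(np.array(c)+.5)/8-.5
res=lambda p:np.concatenate([proj(n,tw(p,q))-px(n,c) for n,c,q in M])
best=min((least_squares(res,[.5,.1,y],loss="soft_l1") for y in(-2,-1,0,1,2,3)),key=lambda s:s.cost)
if __name__=="__main__":
    print(best.x,res(best.x).round(1).tolist())
    p=best.x
    def ground(n,uv,z):
        f=lambda q:proj(n,np.array([q[0],q[1],z]))-uv
        return least_squares(f,[.5,0]).x
    for l,n,uv,z in(("bottle","scene",(213,294),0),("bottle","side",(302,160),0),("piston","side",(295,295),0),("roll","scene",px("scene",(385,268)),.033),("roll","side",px("side",(382,238)),.033)):print(l,ground(n,np.array(uv),z).round(3))
    for a in range(100,-101,-25):print(a,tw(p,A(a,.062))[:2].round(4))
E
python3 fit.py
```

```text
[ 0.57700988  0.0898571  -1.66373708] [-0.2, -0.7, -0.4, -0.8, 0.2, -1.0, 0.3, -1.0, 0.0, -0.3, -1.6, -0.1, -0.6, -0.5, -0.0, -0.7]
bottle [0.506 0.385]
bottle [0.515 0.371]
piston [ 0.373 -0.312]
roll [0.574 0.093]
roll [0.579 0.089]
100 [0.6518 0.096 ]
75 [0.6473 0.0638]
50 [0.6297 0.0365]
25 [0.6023 0.0192]
0 [0.57   0.0152]
-25 [0.5391 0.0251]
-50 [0.5153 0.0472]
-75 [0.5031 0.0773]
-100 [0.5047 0.1097]
```

The fit is consistent: nest centre (0.577, 0.090), yaw -1.664, green end at (0.652, 0.096). I'll close the fingers and move over the green end, staying at safe height over the piston.

```bash
python3 -m pendant '[[[1,1.4,0],0],[[2,2.8,0],0],[[2,2.8,0],0],[[2,2.8,0],0],[[2,2.8,0],0],[[2,2.8,0],0],[[2,2.8,0],0],[[2,2.8,0],0],[[2,2.8,0],0],[[2,2.8,0],0],[[2,2.8,0],0],[[2,2.8,0],0],[[2,2.8,0],0],[[2,2.8,0],0],[[2,2.8,0],0],[[2,2.8,0],0],[[2,2.8,0],0],[[2,2.8,0],0],[[2,2.8,0],0],[[2,2.8,0],0]]' 0 10
```

```text
time_s: 1.77
ee_pos: [0.6082, 0.0425, 0.205]
eef_rot: [-3.141, 0.001, 0.407]
force: [0.5, 0.0, 0.6]
grip_width: 0.0007
grip_force: 0.0
```

```bash
python3 -m pendant '[[[1.4,1.8,0],0],[[1.4,1.8,0],0],[[1.4,1.7,0],0],[[0,0,-3],0],[[0,0,-3],0],[[0,0,-2],0],[[0,0,-1],0],[[0,0,0],0],[[0,0,0],0],[[0,0,0],0]]'; python3 - <<'E'
from station import ctrl
import cv2,numpy as np
from fit import *
n=0
for n in("wrist","scene"):
    c=ctrl.camera(n); im=c["color"][:,:,::-1].copy(); T=c["camera_from_world"];K=c["intrinsics"]
    for a in range(-100,101,25):
        p=K@(T[:3,:3]@tw(best.x,A(a,.062))+T[:3,3]); 
        if p[2]>0: cv2.circle(im,tuple(int(v) for v in p[:2]/p[2]),3 if n=="wrist" else 0,(0,255,255),1)
    if n=="scene": im=cv2.resize(im[140:265,220:370],None,fx=4,fy=4,interpolation=cv2.INTER_CUBIC)
    cv2.imwrite(f"pics/{n}1.png",im)
print(ctrl.get_obs()["force"])
E
```

```text
time_s: 2.6
ee_pos: [0.6503, 0.0939, 0.1172]
eef_rot: [3.141, -0.002, 0.407]
force: [-0.4, -1.5, 0.1]
grip_width: 0.0005
grip_force: 0.0
[0.26915283 0.71326088 1.04030853]
```

View pics/wrist1.png

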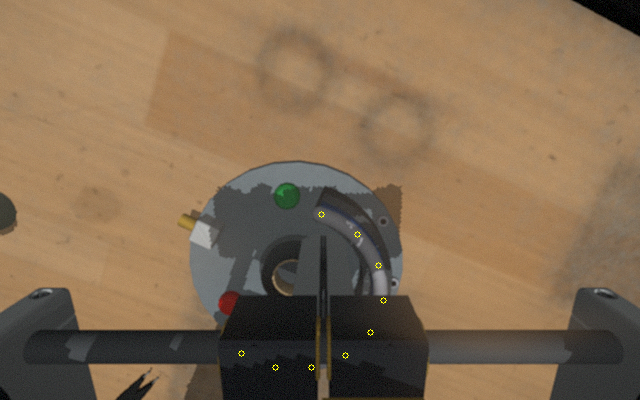

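View pics/scene1.png

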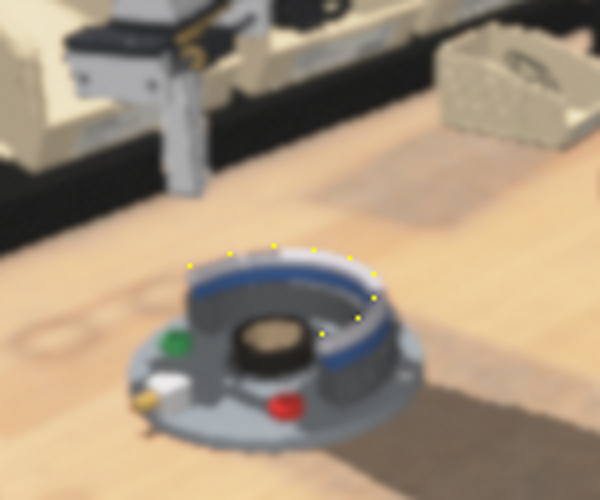

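The projected rib points lie on the rib in both views: the green end is at about (321,214) in the wrist view, and the tip is above it at (190,190) in the scene crop. Descending.

```bash
python3 -m pendant '[[[0,0.1,-2],0],[[0,0,-1.5],0],[[0,0,-0.8],0],[[0,0,-0.4],0],[[0,0,0],0],[[0,0,0],0],[[0,0,0],0],[[0,0,0],0]]'
```

```text
time_s: 3.37
ee_pos: [0.65, 0.0949, 0.0694]
eef_rot: [3.141, -0.001, 0.407]
force: [-0.9, -0.8, 0.3]
grip_width: 0.0003
grip_force: 0.0
```

```bash
python3 -m pendant '[[[0,0,-0.3],0],[[0,0,-0.3],0],[[0,0,-0.2],0],[[0,0,-0.2],0],[[0,0,-0.1],0],[[0,0,0],0],[[0,0,0],0],[[0,0,0],0],[[0,0,0],0],[[0,0,0],0]]'; python3 - <<'E'
from station import ctrl
import numpy as np
F=[]
for _ in range(6): ctrl.camera("wrist"); F.append(ctrl.get_obs()["force"])
print(np.mean(F,0),ctrl.get_obs()["ee_pos"])
E
```

```text
time_s: 4.2
ee_pos: [0.6497, 0.0949, 0.0576]
eef_rot: [3.141, -0.0, 0.407]
force: [0.4, -0.1, 3.6]
grip_width: 0.0002
grip_force: 1.6
[1.15414091 0.22305896 3.12606212] [0.64969594 0.0949118  0.05752365]
```

Contact gives about 3.1 N, roughly 4.7 mm of give, as expected. Stroking the first half in 5° steps.

```bash
python3 -m pendant '[[[0.1,-0.65,-0.05],0],[[0.1,-0.65,0],0],[[-0.12,-0.64,0],0],[[-0.12,-0.64,0],0],[[-0.23,-0.61,0],0],[[-0.23,-0.61,0],0],[[-0.33,-0.56,0],0],[[-0.33,-0.56,0],0],[[-0.42,-0.5,0],0],[[-0.42,-0.5,0],0],[[-0.5,-0.42,0],0],[[-0.5,-0.42,0],0],[[-0.57,-0.32,0],0],[[-0.57,-0.32,0],0]]'; python3 - <<'E'
from station import ctrl
import numpy as np
F=[]
for _ in range(6): ctrl.camera("wrist"); F.append(ctrl.get_obs()["force"])
print(np.mean(F,0),ctrl.get_obs()["ee_pos"])
E
```

```text
time_s: 5.67
ee_pos: [0.6077, 0.0205, 0.057]
eef_rot: [3.141, -0.0, 0.407]
force: [2.5, 1.1, 3.3]
grip_width: 0.0003
grip_force: 1.6
[-1.88346593 -1.60800988  3.30707881] [0.60799961 0.0208157  0.05676883]
```

On track to within 1 mm, with 3.3 N contact. Continuing past the middle.

```bash
python3 -m pendant '[[[-0.61,-0.2,0],0],[[-0.61,-0.18,0],0],[[-0.64,-0.1,0],0],[[-0.64,-0.1,0],0],[[-0.65,0,0],0],[[-0.65,0,0],0],[[-0.64,0.12,0],0],[[-0.64,0.12,0],0],[[-0.61,0.22,0],0],[[-0.61,0.22,0],0],[[-0.56,0.33,0],0],[[-0.56,0.33,0],0],[[-0.5,0.42,0],0],[[-0.5,0.42,0],0]]'; python3 - <<'E'
from station import ctrl
import numpy as np
F=[]
for _ in range(6): ctrl.camera("wrist"); F.append(ctrl.get_obs()["force"])
print(np.mean(F,0),ctrl.get_obs()["ee_pos"])
E
```

```text
time_s: 7.13
ee_pos: [0.5235, 0.0373, 0.0569]
eef_rot: [3.142, 0.0, 0.407]
force: [2.1, -1.5, 2.7]
grip_width: 0.0006
grip_force: 1.7
[-1.92182934  1.36401394  3.52964319] [0.52376395 0.03705423 0.05673049]
```

```bash
python3 -m pendant '[[[-0.42,0.5,0],0],[[-0.42,0.5,0],0],[[-0.32,0.57,0],0],[[-0.32,0.57,0],0],[[-0.22,0.61,0],0],[[-0.22,0.61,0],0],[[-0.11,0.64,0],0],[[-0.11,0.64,0],0],[[0,0.65,0],0],[[0,0.65,0],0],[[0.12,0.64,0],0],[[0.1,0.5,0],0],[[0,0,0],0],[[0,0,0],0],[[0,0,0],0]]'; python3 - <<'E'
from station import ctrl
import numpy as np,cv2
F=[]
for _ in range(6): c=ctrl.camera("scene"); F.append(ctrl.get_obs()["force"])
print(np.mean(F,0),ctrl.get_obs()["ee_pos"])
cv2.imwrite("pics/s2.png",cv2.resize(c["color"][140:310,180:370,::-1],None,fx=3,fy=3,interpolation=cv2.INTER_CUBIC))
E
```

```text
time_s: 8.68
ee_pos: [0.5049, 0.108, 0.0569]
eef_rot: [-3.141, -0.0, 0.407]
force: [0.3, 2.3, 3.5]
grip_width: 0.0004
grip_force: 1.6
[0.47838191 2.35655727 3.77065601] [0.50485701 0.10761121 0.05697088]
```

View pics/s2.png

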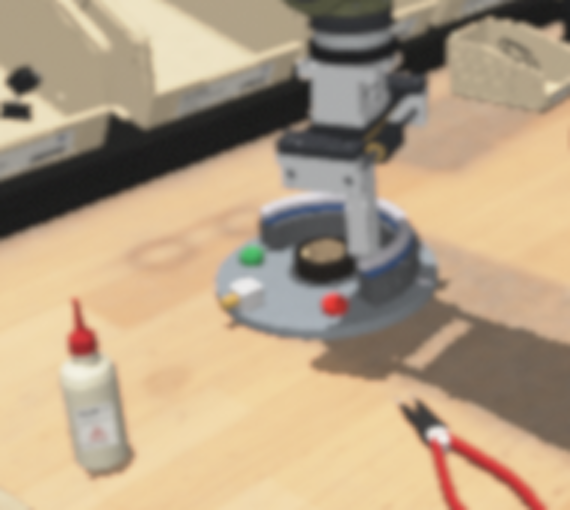

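The picture shows the tip at (363,255) on the rib's red end, with the bottle and tape roll where they were. I'll go 3 mm further for margin, then lift off.

```bash
python3 -m pendant '[[[0.05,0.3,0],0],[[0,0,0],0],[[0,0,0],0],[[0,0,0.5],0],[[0,0,1],0],[[0,0,2],0],[[0,0,3],0],[[0,0,3],0],[[0,0,2],0],[[0,0,0],0],[[0,0,0],0],[[0,0,0],0],[[0,0,0],0],[[0,0,0],0]]'; python3 - <<'E'
from station import ctrl
import cv2
c=ctrl.camera("scene"); cv2.imwrite("pics/s3.png",cv2.resize(c["color"][140:310,180:370,::-1],None,fx=3,fy=3,interpolation=cv2.INTER_CUBIC))
E
```

```text
time_s: 10.15
ee_pos: [0.5049, 0.1106, 0.171]
eef_rot: [-3.141, 0.002, 0.407]
force: [-0.5, -0.1, 0.2]
grip_width: 0.0004
grip_force: 0.0
```

View pics/s3.png

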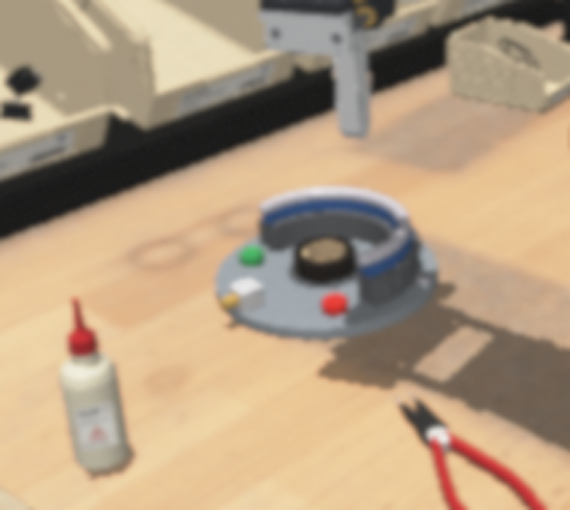

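The rib has sprung back up, its red end now at about (362,255), and the tool is clear of everything. Nothing around it has moved, so I'm handing in.

```bash
python3 -c "
from station import ctrl
print(ctrl.hand_in())"
```

```text
the job is handed in; nothing more can be done
None
```

I stroked the whole rib from the green end to the red end at about 3–4 N (roughly 5–6 mm of give), then lifted off; it sprang back, the tape roll and oil bottle look unmoved (I didn't re-check the piston), and the job is handed in with no verdict shown.

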